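# Park the oil bottle in its dock

## Task

Slide the tall oil bottle over the worktop into its dock by pushing it low down, so that it stays upright and is never lifted, pushing the dragging depth stop back with it until the bottle is hard against the two end screws; keep pressing it home there for half a second, about 8 newtons harder than the drag of the push in, and not much harder. Then slide the dock's bolt fully across behind the bottle to lock it in, and let go, leaving everything else where it stands.

Things in the scene. Friction and masses are not known exactly. Their poses are not given: they have to be found in the camera images.
- oil_bottle: Tall grey oil bottle with a long black spout, loose, upright, 0.4 to 0.6 kg, of smooth plastic that slides easily. Origin: centre of its underside, z up its axis. Round body 72 mm in diameter, straight up to 64 mm, then a shoulder narrowing to 30 mm at 100 mm and a slender spout, tip 199 mm up. Push it below about 35 mm; pushed at the shoulder or spout it tips.
- dock: Aluminium dock fixed to the worktop, a channel open towards the robot. Origin: on the worktop, below the nominal place of a bottle's axis when home; +x runs into the dock, y to its left, z up. Side rails 80 mm apart inside, 40 mm high, from x = -64 mm inwards. A small depth stop slides in it, starting 18 to 40 mm short of its nominal place (not measured), with no spring and about 6 N of drag.
- dock_mouth (a point): Middle of the dock's mouth, at dock x = -99 mm, y = 0, z = 34 mm (top of the lead-in wings). The wings are about 115 mm apart here and narrow to 80 mm at dock x = -64 mm.
- dock_back (a point): Middle of the top of the dock's back wall, at dock x = 76 mm, y = 0, z = 44 mm. Two round-ended steel end screws, 17 mm either side of the axis and 16 mm up, come forward from this wall and stop the bottle rigidly (feel: force jumps by some 5 N per mm). They are set and locked differently each time: a bottle against both is home, its axis 7 mm short of to 7 mm past the dock's origin. Not measured.
- bolt (a joint): Travel of the dock's cross bolt in m: 0 to 0.010 at the start (drawn back), 0.055 fully across. A steel rod 12 mm thick, 24 mm above the worktop at dock x = -52 mm, on the dock's right (-y) side; slides along the dock's +y, drags with about 2 N, has no spring. It passes 3 mm or more behind a bottle that is home.
- bolt_knob (a point): Centre of the bolt's upright round black knob, 64 mm above the worktop; the knob is 18 mm thick, from 52 to 75 mm above the worktop, on a 10 mm stem. It lies at dock x = -52 mm and dock y = -117 mm plus the bolt's travel.
- tape_measure: Bystander: yellow tape measure, 36 x 80 x 62 mm, standing. Origin: centre of its underside.
- cup_a: Bystander: turned aluminium cup, 36 mm across, 43 mm high, standing. Origin: centre of its underside.
- cup_b: Bystander: second turned cup, same size. Origin: centre of its underside.
- threadlock: Bystander: small standing squeeze bottle, 34 mm across, 98 mm high. Origin: centre of its underside.
- spanner: Bystander: spanner lying flat, 30 x 137 x 8 mm. Origin: centre of its underside.

How it is judged:
By the outcome, as a careful person would: the job done as asked, in the order asked, and still so for the second after the job is handed in, with the robot touching nothing.
It also fails if it takes over 72 s, if anything falls off the work surface, if the arm or the gripper's body presses on something with over 40 N, if the wrist force passes 120 N, or if a joint passes its speed limit or range.

## Robot

A 6-joint arm with a two-finger parallel gripper is mounted at the origin on a cart in front of the work surface, level with it; the furniture and walls round the work are solid. World frame = base frame: x ahead of the robot, y to its left, z up, the work surface at z = 0. Lengths are in m, angles in rad, forces in N, time in s.
With the tool pointing down it reaches from about 0.375 to 0.975 m from the base axis. Payload 3.8 kg.
Tool frame: the origin (TCP) lies at the very end of the fingers, on their centre line; the grasp point (between the pads) lies 19 mm behind it; z points along the fingers, y is the direction in which the jaws open and shut (so a half turn about z gives the same grasp; the last joint's range is limited). The gripper opens to 85 mm and grips with 20 to 120 N. Pads are 22 mm wide; open, the fingers measure 114 mm over their backs; the gripper's body (76 mm by 85 mm) begins 54 mm behind the grasp point. The pads swing forward as they close: fully open they stand 13 mm farther back than shut.
Start: joints at [1.276, 0.264, 1.604, -0, 1.274, -0.037], TCP at [0.172, 0.653, 0.231] pointing down, gripper open.
Joint ranges: [-2.63, 2.63], [-0.94, 2.18], [0.31, 2.57], [-1.31, 4.45], [0, 2.66], [-2.55, 2.55]. Speed limits (rad/s): [2.57, 2.57, 3.14, 3.14, 3.14, 3.14].

## Interface

Orientations are given as a rotation vector (axis times angle).
In Python, from workcell import status, read_camera, camera_info, order gives the robot as it stands.
- The arm moves only by the tool move_arm, never from a script. Its argument "deltas" is a list of rows, each a list of 3 entries, a list of its own where there are three numbers: the turn, a rotation vector about the world's x, y, z as a fraction of full scale, then the shift along the world's x, y, z as a fraction of full scale, then the closure, from -1 (fully open) to 1 (shut), so that 0 is half open. A call has 1 to 20 rows; each row is the pose to reach, as a shift and turn from the pose commanded when the call began; what a row does not reach only later rows make up. Full scale, the value 1, is 0.1 m for a shift and pi/2 rad for a turn. A row lasts 1/8 s, in which the tool goes at most 62.5 mm and 10.7 degrees, less where a joint would pass 70% of its speed; a pose out of reach is approached as far as the arm can. A call with a number of a shift or a turn outside -1 to 1 is refused whole. A call with a gripper value outside its range is refused whole. The fingers move at their own pace and stop on an object; "grip_force" is the grip in N (left out, the last holds). Time passes only in rows, so rows that repeat a pose let the fingers close. It gives the time, the measured TCP pose, the force and the opening at its end, in the units of the state.
- status.read_state(): the state, without advancing time (a new reading comes with each control period).
- read_camera(name): name is "scene" or "top" or "wrist"; returns (picture, depth): 384x512x3 uint8, red, green, blue; 384x512 float32, m along the optical axis (not along the pixel's ray), 0 where there is no reading.
- camera_info(name): a dict with "K" (3x3 intrinsics, pixels), "D" ([k1, k2, p1, p2, k3] as OpenCV has them; the pictures are not rectified), "R" (3x3) and "t" (3): a world point X has camera coordinates R X + t. Camera axes: x right, y down, z forward; pixel columns grow to the right and rows downward; lengths in m; the calibration is good to about 2 mm. A picture is of the moment at which its call begins: read the wrist's pose just before it. camera_info takes no time and is no camera call; for the wrist camera it gives the pose at the moment of the call.
- order.finish_job(): hands the job in, once; it reports no verdict.
The state is a dict: "time": time; "q": joint angles; "joint_vel": joint speeds; "joint_torque": joint torques, N m; "tool_pos": TCP position; "tcp_rot": TCP orientation; "wrist_force": force on the tool from outside, world axes, zero at the start; "torque": the same for the moment, N m; "width": opening from 0.0 (shut) to 1.0 (fully open).
Only numpy, scipy, OpenCV 4.12 (cv2) and the standard library are available. Lean on these libraries where they do the work, as an engineer would, in place of code of your own. Each camera call takes 0.05 s, during which the arm holds its last target. There are 200 camera calls.

## Working session

There is one attempt and no reset: what is moved stays moved. The work goes in short steps, Python scripts to look and compute and a tool call to move; the robot and the scene stay as the last step left them, time stands still between calls to the robot, and variables do not carry over. Pictures are saved under pics/ and viewed, about 8 in all and at most 12, crops included, and the job is handed in when it is done.

Besides the shell and the picture viewer there is one more tool, called as a command line: name --argument value ..., lists and objects as JSON in quotes. move_arm: Moves the arm, as the interface text tells. Its arguments: {"type":"object","properties":{"deltas":{"type":"array","items":{"type":"array"}},"grip_force":{"type":"number"}},"required":["deltas"]}

```bash
mkdir -p pics; ls; python3 - <<'E'
from workcell import status, read_camera, camera_info
import cv2,numpy as np
for n in("scene","top"):
    p,d=read_camera(n); np.savez(f"pics/{n}0.npz",p=p,d=d)
    cv2.imwrite(f"pics/{n}0.png",p[:,:,::-1])
    i=camera_info(n); print(n,{k:np.round(v,3).tolist() for k,v in i.items()})
a=[cv2.imread(f"pics/{n}0.png") for n in("scene","top")]
print(status.read_state())
E
```

```text
pics
scene {'K': [[490.833, 0.0, 262.559], [0.0, 490.833, 207.898], [0.0, 0.0, 1.0]], 'D': [-0.18, 0.0, 0.0, 0.0, 0.0], 'R': [[0.682, -0.731, -0.012], [-0.58, -0.531, -0.618], [0.445, 0.428, -0.786]], 't': [-0.297, 0.44, 0.956]}
top {'K': [[424.201, 0.0, 257.854], [0.0, 424.201, 195.817], [0.0, 0.0, 1.0]], 'D': [0.046, 0.0, 0.0, 0.0, 0.0], 'R': [[-0.03, -1.0, -0.001], [-0.975, 0.03, -0.219], [0.219, -0.005, -0.976]], 't': [0.133, 0.595, 0.811]}
{'time': 0.1, 'q': array([ 1.27609960e+00,  2.64662745e-01,  1.60527121e+00,  1.64456410e-05,
        1.27371313e+00, -3.68802391e-02]), 'joint_vel': array([ 4.51904656e-04,  3.52532873e-05, -3.48245493e-03,  2.89764455e-03,
        1.00268716e-04, -1.85131182e-03]), 'joint_torque': array([-1.02934437e-04, -5.16711473e+01, -3.68589377e+01, -2.15726327e-04,
        6.23417756e-03,  9.92276767e-06]), 'tool_pos': array([0.17189049, 0.65204348, 0.23007845]), 'tcp_rot': array([-0.40381825, -3.11517215,  0.00317842]), 'wrist_force': array([-0.3997102 , -0.45353901,  0.99285528]), 'torque': array([-0.02158212, -0.02295628,  0.01079084]), 'width': 0.9996356070694989}
```

View pics/top0.png

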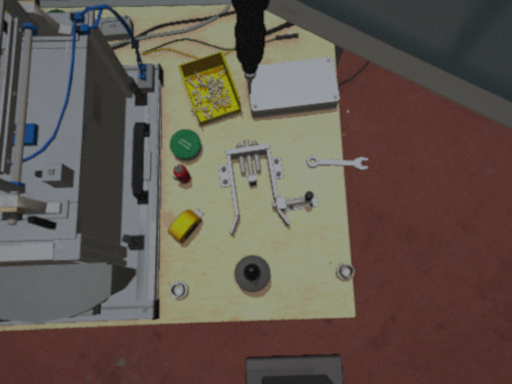

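View pics/scene0.png

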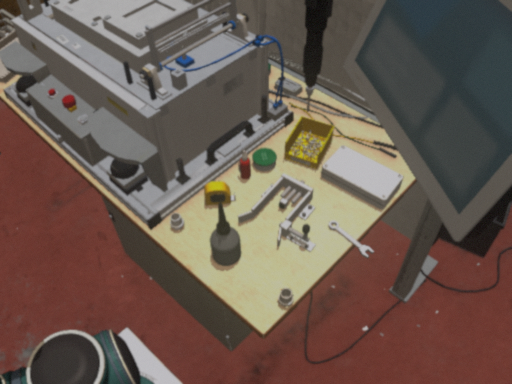

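The top view shows the bottle at (252,272), dock with its mouth facing the robot (wing tips about (234,232) and (287,222)), the back wall near (248,150), the bolt knob near (309,196), and the cups, tape and spanner. The scene view agrees. There is a machine on the left, a hanging tool ahead and a monitor on the right.

```bash
cat > h.py <<'E'
import numpy as np,cv2
from workcell import status, read_camera, camera_info
def ray(n,px,i=None):
    i=i or camera_info(n); K,D,R,t=[np.array(i[k],float) for k in"KDRt"]
    u=cv2.undistortPoints(np.array(px,float).reshape(-1,1,2),K,D).reshape(-1,2)
    d=np.c_[u,np.ones(len(u))]@R; return -R.T@t,d
def plane(n,px,z,i=None):
    c,d=ray(n,px,i); return c+d*((z-c[2])/d[:,2])[:,None]
def cloud(n,dep,i=None):
    v,u=np.mgrid[:dep.shape[0],:dep.shape[1]]
    c,d=ray(n,np.c_[u.ravel(),v.ravel()],i)
    P=c+d*dep.reshape(-1,1); P[dep.ravel()<=0]=np.nan
    return P.reshape(*dep.shape,3)
def proj(n,X,i=None):
    i=i or camera_info(n)
    return cv2.projectPoints(np.array(X,float).reshape(-1,1,3),cv2.Rodrigues(np.array(i["R"]))[0],np.array(i["t"],float),np.array(i["K"]),np.array(i["D"],float))[0].reshape(-1,2)
E
python3 - <<'E'
from h import *
f=np.load("pics/top0.npz");P=cloud("top",f["d"]);img=f["p"]
np.set_printoptions(precision=3,suppress=True,linewidth=150)
for n,(u,v) in dict(table=(200,260),spout=(251,270),body=(240,285),hang=(250,50),knob=(309,196),box=(295,85),tape=(183,225),thread=(181,173),cupa=(179,291),cupb=(345,271),green=(185,145),bin=(210,90),back=(248,150),machine=(100,200),mon=(400,30),monb=(290,10)).items():
    print(n,np.nanmedian(P[v-1:v+2,u-1:u+2].reshape(-1,3),0))
c=img[110:320,140:380]
cv2.imwrite("pics/crop1.png",cv2.resize(c[:,:,::-1],None,fx=3.3,fy=2.85,interpolation=cv2.INTER_CUBIC))
Z=P[...,2]
# things higher than 0.12 
m=(Z>0.1)&(P[...,0]>0.2);print("high x,y ranges")
n,l,s,ce=cv2.connectedComponentsWithStats(m.astype(np.uint8))
for k in range(1,n):
    if s[k,4]>20:
        q=P[l==k]; print(s[k],np.nanmin(q,0),np.nanmax(q,0))
E
```

```text
table [0.476 0.243 0.001]
spout [0.442 0.131 0.199]
body [0.42  0.155 0.075]
hang [0.702 0.121 0.442]
knob [0.594 0.011 0.075]
box [0.857 0.024 0.042]
tape [0.544 0.27  0.062]
thread [0.653 0.274 0.065]
cupa [0.413 0.285 0.012]
cupb [ 0.443 -0.064  0.012]
green [0.727 0.272 0.029]
bin [0.864 0.218 0.018]
back [0.707 0.133 0.042]
machine [0.578 0.403 0.163]
mon [ 0.747 -0.082  0.404]
monb [0.813 0.061 0.363]
high x,y ranges
[    0     0   143   323 35666] [0.371 0.337 0.1  ] [0.893 0.59  0.401]
[  231     0   281   129 19402] [ 0.624 -0.246  0.286] [0.833 0.141 0.537]
[125  76  13  15 128] [0.823 0.358 0.1  ] [0.841 0.377 0.134]
[122 234  11  10  86] [0.505 0.36  0.101] [0.522 0.375 0.12 ]
[243 263  17  18 235] [0.428 0.117 0.1  ] [0.459 0.147 0.202]
```

View pics/crop1.png

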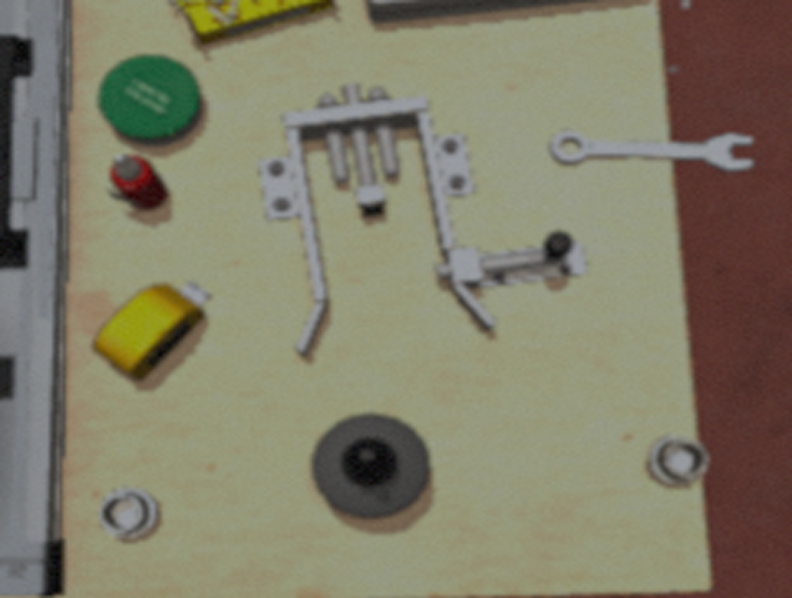

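The crop shows the dock turned slightly: back wall crop (285,118)-(427,102), wing tips (300,352)/(490,328), knob (558,244), depth stop (371,200). The bottle's spout is at (368,460). Next I'll measure from the averaged depth.

```bash
python3 - <<'E'
from h import *
np.set_printoptions(precision=4,suppress=True,linewidth=150)
fr=[read_camera("top") for _ in range(5)]
d=np.median([f[1] for f in fr],0); img=np.mean([f[0] for f in fr],0)
np.savez("pics/topavg.npz",p=img,d=d)
P=cloud("top",d)
U=lambda x,y:(140+x/3.3,110+y/2.85)
# picked points
for n,xy,z in [("backL",(285,115),.044),("backR",(427,100),.044),("backLf",(288,126),.044),("backRf",(428,110),.044),("tipL",(300,352),.034),("tipR",(490,328),.034),("kneeL",(318,298),.037),("kneeR",(447,255),.037),("knob",(558,244),.075),("spout",(366,458),.199),("stop",(371,190),.03)]:
    print(n,plane("top",U(*xy),z)[0])
sub=P[130:245,210:325].reshape(-1,3)
m=(sub[:,2]>.034)&(sub[:,2]<.05)&(sub[:,1]>0.06)&(sub[:,1]<.2)
q=sub[m]
for x0 in np.arange(.54,.72,.01):
    s=q[(q[:,0]>=x0)&(q[:,0]<x0+.01)]
    L=s[s[:,1]>.13];Rr=s[s[:,1]<=.13]
    f=lambda a:[len(a)]+([*a[:,1].min(keepdims=1),a[:,1].mean(),a[:,1].max(),a[:,2].mean()] if len(a) else [])
    print("%.3f"%x0,np.round(f(L),4),np.round(f(Rr),4))
b=q[(q[:,1]>.09)&(q[:,1]<.155)&(q[:,0]>.69)]
print("back",np.polyfit(b[:,1],b[:,0],1),b[:,0].min(),b[:,0].max())
k=P[180:210,295:322].reshape(-1,3);k=k[k[:,2]>.065];print("knob",len(k),k.mean(0),(k.min(0)+k.max(0))/2)
s=P[255:295,225:280].reshape(-1,3);a=s[s[:,2]>.18];print("spout",len(a),a.mean(0))
for lo,hi in((.05,.1),(.1,.13)):
    a=s[(s[:,2]>lo)&(s[:,2]<hi)];print(lo,len(a),cv2.minEnclosingCircle(a[:,:2].astype(np.float32)))
c=P[0:80,225:275].reshape(-1,3);c=c[(c[:,2]>.1)&(c[:,1]>.08)];print("hang",np.nanmin(c,0),np.nanmax(c,0))
i=camera_info("scene");ps,ds=read_camera("scene");S=cloud("scene",ds)
w=S[0:115,295:335].reshape(-1,3)
for v in range(0,115,12):print(v,np.nanmedian(S[v:v+3,310:316].reshape(-1,3),0))
m=S.reshape(-1,3);m=m[(m[:,2]>.1)&(m[:,2]<.6)&(m[:,1]<.3)&(m[:,0]>.3)&(m[:,0]<1)]
for z in np.arange(.1,.6,.1):
    a=m[(m[:,2]>z)&(m[:,2]<z+.1)&(m[:,1]<.3)]
    if len(a):print(z,len(a),np.percentile(a,2,0),np.percentile(a,98,0))
E
```

```text
backL [0.7072 0.1803 0.044 ]
backR [0.7164 0.0864 0.044 ]
backLf [0.6984 0.1784 0.044 ]
backRf [0.7083 0.0861 0.044 ]
tipL [0.5268 0.174  0.034 ]
tipR [0.541  0.0522 0.034 ]
kneeL [0.5663 0.1616 0.037 ]
kneeR [0.5964 0.0777 0.037 ]
knob [0.5943 0.0105 0.075 ]
spout [0.441  0.1314 0.199 ]
stop [0.6502 0.1254 0.03  ]
0.540 [10.      0.1671  0.1699  0.1735  0.035 ] [0]
0.550 [10.      0.1626  0.1655  0.1692  0.0351] [4.     0.061  0.0616 0.0631 0.0349]
0.560 [15.      0.1581  0.1621  0.1647  0.0375] [12.      0.0609  0.0655  0.0711  0.0349]
0.570 [18.      0.1598  0.1628  0.1664  0.0406] [21.      0.0603  0.0697  0.0752  0.0371]
0.580 [16.      0.1598  0.1639  0.1682  0.0402] [35.      0.0602  0.0689  0.0771  0.0386]
0.590 [19.      0.1617  0.1651  0.1682  0.0402] [42.      0.0616  0.07    0.0787  0.0385]
0.600 [16.      0.1618  0.1663  0.1701  0.0402] [26.      0.0614  0.0736  0.0823  0.0397]
0.610 [18.      0.1636  0.1675  0.172   0.0402] [17.      0.0758  0.0793  0.0824  0.0406]
0.620 [17.      0.1654  0.1688  0.172   0.0403] [19.      0.0775  0.0807  0.0841  0.0405]
0.630 [18.      
[... 1003 characters left out ...]
659467399120331)
0.1 145 ((0.44379922747612, 0.13220630586147308), 0.015829263255000114)
hang [0.6988 0.0833 0.3438] [0.8318 0.1411 0.5362]
0 [0.6984 0.1113 0.5733]
12 [0.7017 0.1113 0.5466]
24 [0.7022 0.1102 0.5211]
36 [0.7071 0.1122 0.4908]
48 [0.7085 0.1111 0.463 ]
60 [0.7075 0.1079 0.4359]
72 [0.7097 0.1067 0.4065]
84 [0.719  0.114  0.3657]
96 [ 1.0574  0.3547 -0.0014]
108 [1.0088 0.3171 0.0014]
0.1 293 [0.4288 0.1157 0.1014] [0.4557 0.14   0.197 ]
0.2 14 [0.515  0.1205 0.2234] [0.7241 0.1288 0.2993]
0.30000000000000004 6062 [ 0.5917 -0.3396  0.3432] [0.8467 0.1186 0.3989]
0.4 12491 [ 0.6135 -0.3426  0.402 ] [0.874  0.1155 0.498 ]
0.5 9877 [ 0.6625 -0.3062  0.5016] [0.8727 0.1135 0.5969]
```

```bash
cat >> h.py <<'E'
from scipy.spatial.transform import Rotation as Ro
np.set_printoptions(precision=4,suppress=True,linewidth=150)
O=np.array([.632,.1255]);YAW=.123
def dock(p):  # world xy -> dock xy
    c,s=np.cos(YAW),np.sin(YAW);d=np.array(p)[:2]-O;return np.array([c*d[0]+s*d[1],-s*d[0]+c*d[1]])
def world(p):
    c,s=np.cos(YAW),np.sin(YAW);return O+[c*p[0]-s*p[1],s*p[0]+c*p[1]]
def Rt(psi,th):
    z=np.array([np.sin(th)*np.cos(psi),np.sin(th)*np.sin(psi),-np.cos(th)]);y=np.array([-np.sin(psi),np.cos(psi),0])
    return Ro.from_matrix(np.c_[np.cross(y,z),y,z])
def turn(psi,th,r0): # fraction of full scale
    return (Rt(psi,th)*Ro.from_rotvec(r0).inv()).as_rotvec()/(np.pi/2)
E
python3 - <<'E'
from h import *
s=status.read_state();print(turn(-.163,.44,s["tcp_rot"]),dock([.443,.132]),world([-.085,0]),world([0,0]))
E
```

```text
[-0.0583 -0.2741  0.0594] [-0.1868  0.0296] [0.5476 0.1151] [0.632  0.1255]
```

move_arm --deltas '[[[-0.03,-0.14,0.03],[0.13,-0.5,0],0.3],[[-0.058,-0.274,0.059],[0.26,-1,0],0.3],[[-0.058,-0.274,0.059],[0.26,-1,0],0.3]]'

```text
time: 0.78
tool_pos: [0.1974, 0.5483, 0.2296]
tcp_rot: [0.218, 2.691, -0.055]
wrist_force: [-1.1, 0.0, -0.3]
width: 0.376
```

move_arm --deltas '[[[0,0,0],[0.13,-0.5,0],0.3],[[0,0,0],[0.26,-1,0],0.3],[[0,0,0],[0.26,-1,0],0.3]]'

```text
time: 1.15
tool_pos: [0.2241, 0.4492, 0.2305]
tcp_rot: [0.223, 2.694, -0.051]
wrist_force: [-0.3, 1.0, 1.1]
width: 0.349
```

move_arm --deltas '[[[0,0,0],[0.13,-0.5,0],0.3],[[0,0,0],[0.26,-1,0],0.3],[[0,0,0],[0.26,-1,0],0.3]]'

```text
time: 1.52
tool_pos: [0.2503, 0.3507, 0.2313]
tcp_rot: [0.224, 2.693, -0.048]
wrist_force: [-0.1, 0.3, -0.3]
width: 0.351
```

move_arm --deltas '[[[0,0,0],[0.2,-0.5,0],0.3],[[0,0,0],[0.45,-1,0],0.3],[[0,0,0],[0.45,-1,0],0.3]]'

```text
time: 1.9
tool_pos: [0.2965, 0.2513, 0.2321]
tcp_rot: [0.228, 2.692, -0.047]
wrist_force: [0.2, 1.5, 0.5]
width: 0.354
```

move_arm --deltas '[[[0,0,0],[0.4,-0.5,0],0.3],[[0,0,0],[0.8,-1,0],0.3],[[0,0,0],[0.8,-1,0],0.3]]'

```text
time: 2.28
tool_pos: [0.3781, 0.1496, 0.2326]
tcp_rot: [0.235, 2.691, -0.05]
wrist_force: [0.7, 0.6, -0.5]
width: 0.353
```

move_arm --deltas '[[[0,0,0],[0.0,-0.08,-0.5],0.3],[[0,0,0],[0,-0.08,-1],0.3],[[0,0,0],[0,-0.08,-1],0.3]]'

```text
time: 2.65
tool_pos: [0.3718, 0.1445, 0.127]
tcp_rot: [0.217, 2.702, -0.054]
wrist_force: [-0.8, -0.2, 0.8]
width: 0.352
```

```bash
python3 - <<'E'
from h import *
s=status.read_state();print(s["q"],s["tool_pos"],turn(-.163,.44,s["tcp_rot"]))
p,d=read_camera("scene");cv2.imwrite("pics/s1.png",p[60:384,80:420,::-1].repeat(2,0).repeat(2,1)[:600])
E
```

```text
[ 0.5505 -0.4258  2.502  -0.4067  0.7748 -0.6087] [0.3718 0.1445 0.127 ] [ 0.0021 -0.0056 -0.0009]
```

View pics/s1.png

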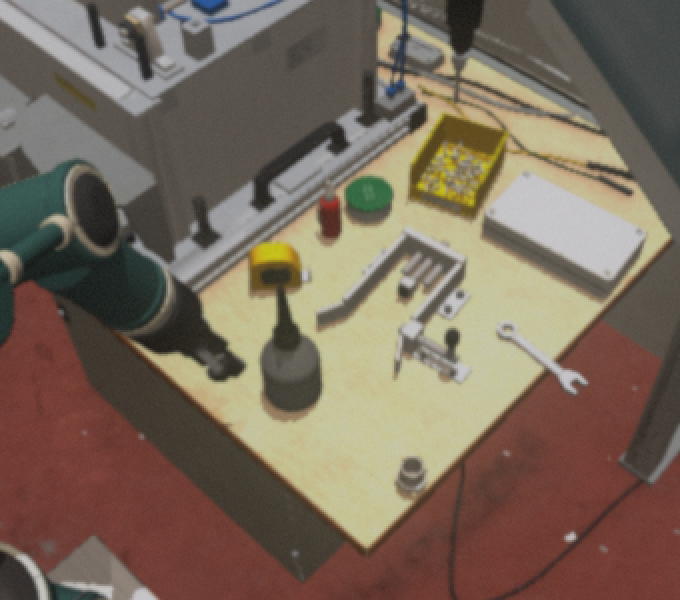

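Approach pose confirmed: the open-V fingers (240,370) are behind the bottle (290,375) with clearance, and nothing is in the way.

move_arm --deltas '[[[0,0,0],[0,0,-0.5],0.3],[[0,0,0],[0,0,-1],0.3],[[0,0,0],[0,0,-1],0.3],[[0,0,0],[0,0,-1],0.3]]'

```text
time: 3.2
tool_pos: [0.3824, 0.1504, 0.0363]
tcp_rot: [0.221, 2.695, -0.05]
wrist_force: [-0.1, 0.1, 0.9]
width: 0.351
```

```bash
python3 - <<'E'
from h import *
s=status.read_state();print(s["q"],s["tool_pos"],s["wrist_force"],turn(-.163,.44,s["tcp_rot"]))
p,d=read_camera("wrist");cv2.imwrite("pics/w1.png",p[:,:,::-1])
E
```

```text
[ 0.5508 -0.2086  2.5655 -0.5939  0.5212 -0.3756] [0.3824 0.1504 0.0363] [-0.1162  0.0676  0.855 ] [ 0.0001 -0.0008  0.0004]
```

View pics/w1.png

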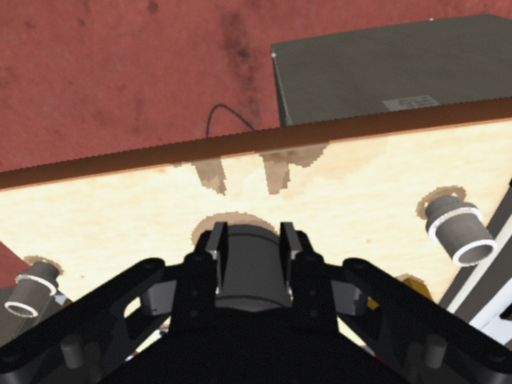

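The wrist view shows the bottle (250,265) centred between the two fingertips. Joint 3 is at its limit, so I'll ease the tilt a little.

move_arm --deltas '[[[0.008,0.05,0],[0.04,-0.03,0],0.3],[[0.008,0.05,0],[0.04,-0.03,-0.12],0.3],[[0.008,0.05,0],[0.04,-0.03,-0.12],0.3]]'

```text
time: 3.62
tool_pos: [0.3841, 0.145, 0.0217]
tcp_rot: [0.23, 2.776, -0.046]
wrist_force: [0.1, -0.2, -0.4]
width: 0.35
```

```bash
python3 - <<'E'
from h import *
s=status.read_state();print(s["q"],s["tool_pos"],s["wrist_force"],turn(-.163,.36,s["tcp_rot"]))
E
```

```text
[ 0.4816 -0.1549  2.5337 -0.4458  0.5181 -0.5615] [0.3841 0.145  0.0217] [ 0.0587 -0.2249 -0.3537] [ 0.0018 -0.0019  0.002 ]
```

move_arm --deltas '[[[0,0,0],[0.02,-0.035,-0.09],0.3],[[0,0,0],[0.02,-0.035,-0.09],0.3]]'

```text
time: 3.88
tool_pos: [0.3848, 0.1411, 0.0112]
tcp_rot: [0.228, 2.779, -0.048]
wrist_force: [-0.4, -0.8, 0.2]
width: 0.35
```

move_arm --deltas '[[[0,0,0],[0.03,-0.005,0],0.3],[[0,0,0],[0.06,-0.01,0],0.3],[[0,0,0],[0.09,-0.015,0],0.3],[[0,0,0],[0.12,-0.02,0],0.3],[[0,0,0],[0.15,-0.024,0],0.3],[[0,0,0],[0.18,-0.029,0],0.3],[[0,0,0],[0.21,-0.034,0],0.3],[[0,0,0],[0.24,-0.039,0],0.3],[[0,0,0],[0.27,-0.044,0],0.3],[[0,0,0],[0.3,-0.049,0],0.3]]'

```text
time: 5.12
tool_pos: [0.4161, 0.1368, 0.0121]
tcp_rot: [0.229, 2.778, -0.046]
wrist_force: [-1.7, 0.8, -0.6]
width: 0.347
```

```bash
cat > look.py <<'E'
from h import *
s=status.read_state();p,d=read_camera("top");P=cloud("top",d)
print(s["time"],s["q"],s["tool_pos"],s["wrist_force"],"tcp dock",dock(s["tool_pos"]))
# spout: search high thin points ahead of the tool
c=s["tool_pos"];z=Rt(0,0)
m=(P[...,2]>.12)&(P[...,2]<.205)&(abs(P[...,0]-c[0]-.043)<.025)&(abs(P[...,1]-c[1])<.03)
a=P[m];t=a[a[:,2]>a[:,2].max()-.02] if len(a) else a
print("spout",len(t),t.mean(0),"dock",dock(t.mean(0)))
m=(P[...,2]>.04)&(P[...,2]<.075)&(abs(P[...,0]-c[0]-.06)<.04)&(abs(P[...,1]-c[1])<.05)
a=P[m];print("body pts",len(a),"max x",a[:,0].max())
r=p[130:320,160:360,::-1];cv2.imwrite("pics/t_%05.1f.png"%s["time"],cv2.resize(r,None,fx=3,fy=3,interpolation=cv2.INTER_CUBIC));print("pics/t_%05.1f.png"%s["time"])
E
python3 look.py
```

```text
5.125 [ 0.4146 -0.0777  2.4927 -0.4439  0.467  -0.6197] [0.4161 0.1368 0.0121] [-1.6745  0.7923 -0.6374] tcp dock [-0.2129  0.0377]
spout 30 [0.455  0.1303 0.1956] dock [-0.1751  0.0265]
body pts 106 max x 0.490154899911311
pics/t_005.1.png
```

move_arm --deltas '[[[0,0,0],[0.04,-0.0065,0],0.3],[[0,0,0],[0.09,-0.0147,0],0.3],[[0,0,0],[0.14,-0.023,0],0.3],[[0,0,0],[0.19,-0.031,0],0.3],[[0,0,0],[0.24,-0.039,0],0.3],[[0,0,0],[0.29,-0.0475,0],0.3],[[0,0,0],[0.34,-0.056,0],0.3],[[0,0,0],[0.39,-0.064,0],0.3],[[0,0,0],[0.44,-0.072,0],0.3],[[0,0,0],[0.49,-0.08,0],0.3],[[0,0,0],[0.54,-0.0885,0],0.3],[[0,0,0],[0.59,-0.097,0],0.3],[[0,0,0],[0.64,-0.105,0],0.3],[[0,0,0],[0.69,-0.113,0],0.3],[[0,0,0],[0.74,-0.121,0],0.3],[[0,0,0],[0.78,-0.128,0],0.3],[[0,0,0],[0.81,-0.133,0],0.3],[[0,0,0],[0.83,-0.136,0],0.3]]'

```text
time: 7.42
tool_pos: [0.4993, 0.1233, 0.0123]
tcp_rot: [0.229, 2.778, -0.046]
wrist_force: [-2.0, 0.7, -1.6]
width: 0.351
```

```bash
python3 look.py; python3 -c "
from h import *
s=status.read_state();print(turn(.123,.40,s['tcp_rot']))"
```

```text
7.425 [ 0.3016  0.0609  2.3554 -0.3881  0.4351 -0.7756] [0.4993 0.1233 0.0123] [-1.9656  0.6736 -1.6062] tcp dock [-0.132   0.0141]
spout 33 [0.5378 0.1171 0.1944] dock [-0.0946  0.0032]
body pts 126 max x 0.5991240575187735
pics/t_007.4.png
[ 0.0015 -0.0282  0.1833]
```

```bash
mv pics/t_007*.png pics/a.png; ls pics
```

```text
a.png
crop1.png
s1.png
scene0.npz
scene0.png
t_005.1.png
top0.npz
top0.png
topavg.npz
w1.png
```

View pics/a.png

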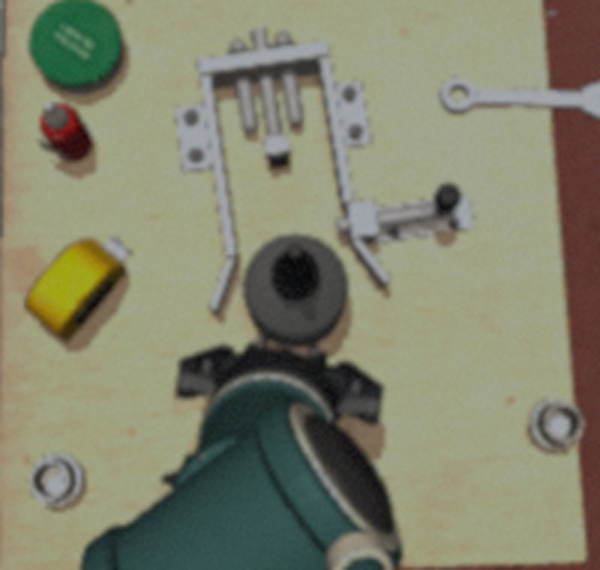

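The bottle stands upright and centred at the mouth (295,280), with the stop at (277,155). The knuckles look wide, so I'll check how low they reach against the rails and the bolt housing.

```bash
python3 - <<'E'
from h import *
s=status.read_state();i=camera_info("wrist");p,d=read_camera("wrist")
P=cloud("wrist",d,i).reshape(-1,3);T=Ro.from_rotvec(s["tcp_rot"]).inv().apply(P-s["tool_pos"])
for a in range(-100,10,10):
    q=T[(T[:,2]>a/1e3)&(T[:,2]<a/1e3+.01)&(abs(T[:,0])<.03)&(abs(T[:,1])<.08)]
    if len(q)>5:print(a,len(q),"y",np.percentile(q[:,1],[1,99]),"x",np.percentile(q[:,0],[1,99]))
f=np.load("pics/topavg.npz");Q=cloud("top",f["d"]).reshape(-1,3)
D=np.array([dock(x) for x in Q[:,:2]])
for y in range(-130,-30,8):
    m=(D[:,1]>y/1e3)&(D[:,1]<y/1e3+.008)&(D[:,0]>-.085)&(D[:,0]<-.03)&(Q[:,2]>.012)
    if m.sum()>3:print("dock y",y,"zmax %.3f"%np.percentile(Q[m,2],98),"x",D[m,0].min(),D[m,0].max())
m=(abs(D[:,1])<.01)&(D[:,0]>-.06)&(D[:,0]<.03)&(Q[:,2]>.012);print("stop",D[m].min(0),D[m].max(0),Q[m,2].max())
E
```

```text
-100 15351 y [-0.062   0.0616] x [0.001  0.0193]
-90 9597 y [-0.0616  0.0605] x [-0.0069  0.0168]
-80 7872 y [-0.0573  0.0559] x [-0.0124  0.0166]
-70 3616 y [-0.0535  0.0524] x [-0.0129  0.0165]
-60 5051 y [-0.0493  0.0482] x [-0.0125  0.0126]
-50 1262 y [-0.0452  0.0441] x [-0.0064  0.0128]
-40 1837 y [-0.0217  0.0207] x [-0.0233  0.0104]
-30 1878 y [-0.0283  0.0267] x [-0.0233  0.0103]
-20 1409 y [-0.0282  0.027 ] x [-0.0172  0.0103]
-10 979 y [-0.0254  0.025 ] x [-0.0137  0.0102]
0 9458 y [-0.0783  0.0784] x [-0.0092  0.0298]
dock y -122 zmax 0.076 x -0.055067855173917435 -0.044446763110431484
dock y -114 zmax 0.077 x -0.057083568418633976 -0.04125503646631708
dock y -106 zmax 0.077 x -0.055988562845076 -0.04269494070497832
dock y -98 zmax 0.031 x -0.05414248140601912 -0.04346000071021923
dock y -90 zmax 0.032 x -0.053581596478873166 -0.04472855763822003
dock y -82 zmax 0.032 x -0.05431156956379152 -0.043062996547887866
dock y -74 zmax 0.032 x -0.05369951895138605 -0.0439239394411054
dock y -66 zmax 0.039 x -0.08359922372345326 -0.03650380703810302
dock y -58 zmax 0.040 x -0.08402953176845494 -0.03574862321180491
dock y -50 zmax 0.041 x -0.07756646793533753 -0.03015976010511898
dock y -42 zmax 0.041 x -0.055506843488898734 -0.03016346316653638
stop [ 0.0044 -0.0085] [0.0297 0.0087] 0.028921914016717065
```

move_arm --deltas '[[[0,-0.003,0.018],[0.02,-0.012,0.01],0.3],[[0,-0.006,0.037],[0.04,-0.024,0.02],0.3],[[0,-0.009,0.055],[0.06,-0.035,0.03],0.3],[[0,-0.011,0.073],[0.08,-0.047,0.04],0.3],[[0,-0.014,0.092],[0.1,-0.059,0.05],0.3],[[0,-0.017,0.11],[0.12,-0.071,0.05],0.3],[[0,-0.02,0.128],[0.14,-0.083,0.05],0.3],[[0,-0.022,0.146],[0.16,-0.094,0.05],0.3],[[0,-0.025,0.165],[0.18,-0.106,0.05],0.3],[[0.0015,-0.028,0.183],[0.196,-0.118,0.05],0.3],[[0.0015,-0.028,0.183],[0.196,-0.118,0.05],0.3]]'

```text
time: 8.9
tool_pos: [0.5187, 0.1113, 0.0174]
tcp_rot: [-0.167, 2.738, 0.034]
wrist_force: [-0.8, 0.7, -0.6]
width: 0.348
```

```bash
python3 look.py; python3 -c "
from h import *
s=status.read_state();print(turn(.123,.40,s['tcp_rot']))"
```

```text
8.9 [ 0.1791  0.0426  2.3764 -0.0704  0.3244 -1.4511] [0.5187 0.1113 0.0174] [-0.8197  0.6737 -0.6001] tcp dock [-0.1142 -0.0002]
spout 34 [0.5569 0.117  0.1948] dock [-0.0755  0.0008]
body pts 115 max x 0.618421454490214
pics/t_008.9.png
[ 0.0002 -0.0003  0.0009]
```

move_arm --deltas '[[[0,0,0],[0.04,0.005,0],0.3],[[0,0,0],[0.08,0.01,0],0.3],[[0,0,0],[0.12,0.015,0],0.3],[[0,0,0],[0.16,0.02,0],0.3],[[0,0,0],[0.2,0.025,0],0.3],[[0,0,0],[0.24,0.03,0],0.3],[[0,0,0],[0.28,0.035,0],0.3],[[0,0,0],[0.31,0.038,0],0.3],[[0,0,0],[0.34,0.042,0],0.3]]'

```text
time: 10.07
tool_pos: [0.5529, 0.1158, 0.0173]
tcp_rot: [-0.168, 2.738, 0.034]
wrist_force: [-3.7, 2.0, -1.1]
width: 0.348
```

move_arm --deltas '[[[0,0,0],[0.02,0.0025,0],0.3],[[0,0,0],[0.04,0.005,0],0.3],[[0,0,0],[0.06,0.0075,0],0.3],[[0,0,0],[0.08,0.01,0],0.3]]'

```text
time: 10.58
tool_pos: [0.561, 0.1167, 0.0175]
tcp_rot: [-0.168, 2.737, 0.034]
wrist_force: [-1.8, -0.5, -1.6]
width: 0.35
```

move_arm --deltas '[[[0,0,0],[0.02,0.0025,0],0.3],[[0,0,0],[0.04,0.005,0],0.3],[[0,0,0],[0.06,0.0075,0],0.3]]'

```text
time: 10.95
tool_pos: [0.5641, 0.1171, 0.0161]
tcp_rot: [-0.168, 2.743, 0.033]
wrist_force: [-10.7, -0.4, 5.9]
width: 0.352
```

```bash
python3 look.py
```

```text
10.95 [ 0.1735  0.1284  2.2822 -0.0605  0.3377 -1.4667] [0.5641 0.1171 0.0161] [-10.7129  -0.3737   5.9126] tcp dock [-0.0684 -0.    ]
spout 35 [0.6016 0.1229 0.1947] dock [-0.0304  0.0012]
body pts 158 max x 0.66295014112846
pics/t_010.9.png
```

```bash
python3 - <<'E'
from h import *
s=status.read_state();print(s["wrist_force"],s["torque"],s["width"],s["tool_pos"])
p,d=read_camera("wrist");a=cv2.resize(p[150:384,100:420,::-1],(640,468))
b=cv2.imread("pics/t_010.9.png")[0:468,150:450]
p2,_=read_camera("scene");c=cv2.resize(p2[160:290,200:360,::-1],(640,520))
cv2.imwrite("pics/c11.png",c);cv2.imwrite("pics/w11.png",a)
E
```

```text
[-8.5247 -1.038   3.6356] [-0.0594  1.3484  0.0814] 0.35370033662082356 [0.5645 0.1171 0.0161]
```

View pics/c11.png

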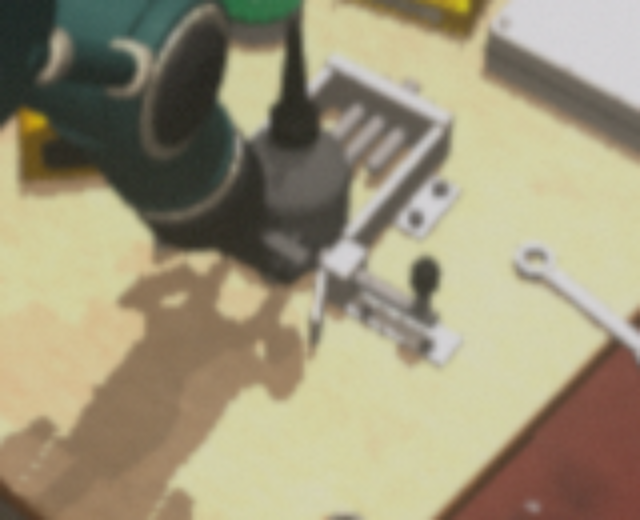

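The bottle sits between the rails and the fingers clear the bolt housing (345,255). The moment about x is near zero, so this is just the bottle meeting the depth stop. I'll keep pushing.

move_arm --deltas '[[[0,0,0],[0.015,0.0019,0],0.3],[[0,0,0],[0.03,0.0037,0],0.3],[[0,0,0],[0.045,0.0056,0],0.3],[[0,0,0],[0.06,0.0074,0],0.3]]'

```text
time: 11.6
tool_pos: [0.5701, 0.1179, 0.016]
tcp_rot: [-0.168, 2.743, 0.033]
wrist_force: [-11.0, -0.3, 5.1]
width: 0.351
```

move_arm --deltas '[[[0,0,0],[0.015,0.0019,0],0.3],[[0,0,0],[0.03,0.0037,0],0.3],[[0,0,0],[0.045,0.0056,0],0.3],[[0,0,0],[0.06,0.0074,0],0.3]]'

```text
time: 12.1
tool_pos: [0.576, 0.1186, 0.016]
tcp_rot: [-0.168, 2.743, 0.033]
wrist_force: [-10.4, -0.7, 5.9]
width: 0.347
```

move_arm --deltas '[[[0,0,0],[0.015,0.0019,0],0.3],[[0,0,0],[0.03,0.0037,0],0.3],[[0,0,0],[0.04,0.005,0],0.3]]'

```text
time: 12.48
tool_pos: [0.5801, 0.1191, 0.016]
tcp_rot: [-0.168, 2.743, 0.033]
wrist_force: [-10.2, -0.8, 5.6]
width: 0.345
```

```bash
python3 look.py; python3 -c "
from h import *
s=status.read_state();print(s['wrist_force'],s['torque'],turn(.123,.40,s['tcp_rot']))"
```

```text
12.475 [ 0.1718  0.1557  2.2498 -0.0575  0.3428 -1.4712] [0.5801 0.1191 0.016 ] [-10.1966  -0.7944   5.6421] tcp dock [-0.0523  0.    ]
spout 32 [0.6176 0.1246 0.1946] dock [-0.0144  0.0009]
body pts 178 max x 0.6789956282205858
pics/t_012.5.png
[-9.2851 -0.8496  3.0918] [-0.106   1.4324  0.0512] [ 0.0007 -0.0035  0.0004]
```

move_arm --deltas '[[[0,0,0],[0.01,0.0012,0],0.3],[[0,0,0],[0.02,0.0025,0],0.3],[[0,0,0],[0.03,0.0037,0],0.3],[[0,0,0],[0.04,0.005,0],0.3],[[0,0,0],[0.05,0.0062,0],0.3]]'

```text
time: 13.15
tool_pos: [0.585, 0.1197, 0.016]
tcp_rot: [-0.168, 2.743, 0.033]
wrist_force: [-9.9, -0.7, 3.9]
width: 0.35
```

move_arm --deltas '[[[0,0,0],[0.006,0.0007,0],0.3],[[0,0,0],[0.012,0.0015,0],0.3],[[0,0,0],[0.018,0.0022,0],0.3]]'

```text
time: 13.52
tool_pos: [0.5869, 0.12, 0.016]
tcp_rot: [-0.168, 2.743, 0.033]
wrist_force: [-10.8, -1.2, 4.2]
width: 0.348
```

move_arm --deltas '[[[0,0,0],[0.006,0.0007,0],0.3],[[0,0,0],[0.012,0.0015,0],0.3]]'

```text
time: 13.78
tool_pos: [0.588, 0.1201, 0.016]
tcp_rot: [-0.168, 2.743, 0.033]
wrist_force: [-10.1, -1.0, 4.8]
width: 0.351
```

move_arm --deltas '[[[0,0,0],[0.006,0.0007,0],0.3],[[0,0,0],[0.012,0.0015,0],0.3]]'

```text
time: 14.02
tool_pos: [0.5892, 0.1202, 0.016]
tcp_rot: [-0.168, 2.743, 0.033]
wrist_force: [-9.5, -1.3, 5.7]
width: 0.354
```

move_arm --deltas '[[[0,0,0],[0.005,0.0006,0],0.3],[[0,0,0],[0.01,0.0012,0],0.3]]'

```text
time: 14.28
tool_pos: [0.5902, 0.1203, 0.016]
tcp_rot: [-0.168, 2.743, 0.033]
wrist_force: [-10.7, -0.4, 4.3]
width: 0.349
```

move_arm --deltas '[[[0,0,0],[0.005,0.0006,0],0.3]]'

```text
time: 14.4
tool_pos: [0.5907, 0.1204, 0.016]
tcp_rot: [-0.168, 2.743, 0.033]
wrist_force: [-10.6, 0.1, 4.5]
width: 0.351
```

move_arm --deltas '[[[0,0,0],[0.005,0.0006,0],0.3],[[0,0,0],[0.01,0.0012,0],0.3]]'

```text
time: 14.65
tool_pos: [0.5917, 0.1205, 0.016]
tcp_rot: [-0.168, 2.743, 0.033]
wrist_force: [-10.9, -0.4, 4.2]
width: 0.352
```

move_arm --deltas '[[[0,0,0],[0.005,0.0006,0],0.3]]'

```text
time: 14.78
tool_pos: [0.5923, 0.1206, 0.016]
tcp_rot: [-0.168, 2.743, 0.033]
wrist_force: [-10.4, -1.1, 5.1]
width: 0.349
```

move_arm --deltas '[[[0,0,0],[0.005,0.0006,0],0.3],[[0,0,0],[0.01,0.0012,0],0.3]]'

```text
time: 15.02
tool_pos: [0.5927, 0.1206, 0.0158]
tcp_rot: [-0.168, 2.744, 0.033]
wrist_force: [-13.2, -0.7, 6.9]
width: 0.347
```

move_arm --deltas '[[[0,0,0],[0.005,0.0006,0],0.3]]'

```text
time: 15.15
tool_pos: [0.5927, 0.1206, 0.0155]
tcp_rot: [-0.168, 2.745, 0.033]
wrist_force: [-13.5, -1.6, 6.2]
width: 0.354
```

move_arm --deltas '[[[0,0,0],[0.005,0.0006,0],0.3],[[0,0,0],[0.005,0.0006,0],0.3]]'

```text
time: 15.4
tool_pos: [0.5928, 0.1206, 0.0153]
tcp_rot: [-0.168, 2.746, 0.033]
wrist_force: [-13.5, -1.5, 8.1]
width: 0.35
```

```bash
python3 look.py|tail -3; python3 -c "
from h import *
for k in range(4):
    s=status.read_state();print(s['wrist_force'],s['torque']);
    read_camera('wrist')"
```

```text
spout 35 [0.6299 0.1264 0.1938] dock [-0.002   0.0011]
body pts 177 max x 0.6924985521820683
pics/t_015.4.png
[-14.3014  -1.8808   7.285 ] [-0.146   1.7669  0.0139]
[-14.5861  -1.6488   7.524 ] [-0.1179  1.799   0.0007]
[-14.0451  -1.2893   7.6137] [-0.1839  1.7425  0.0069]
[-14.528   -0.2668   7.6256] [-0.186  1.766 -0.003]
```

move_arm --deltas '[[[0,0,0],[0.005,0.0006,0],0.3],[[0,0,0],[0.008,0.001,0],0.3],[[0,0,0],[0.008,0.001,0],0.3]]'

```text
time: 16.02
tool_pos: [0.5929, 0.1206, 0.0149]
tcp_rot: [-0.169, 2.747, 0.032]
wrist_force: [-15.0, -2.2, 7.4]
width: 0.347
```

```bash
python3 -c "
from h import *
for k in range(3):
    s=status.read_state();print(s['time'],s['wrist_force'],s['torque'],s['tool_pos']);
    read_camera('top')"
```

```text
16.025 [-14.9706  -2.1584   7.3777] [-0.1303  1.9015 -0.0094] [0.5929 0.1206 0.0149]
16.075 [-15.8989  -1.2508   8.0531] [-0.1699  1.9764  0.0808] [0.5929 0.1206 0.0149]
16.125 [-14.8508  -2.2759   7.8401] [-0.1813  1.9682  0.0013] [0.5929 0.1206 0.0148]
```

move_arm --deltas '[[[0,0,0],[0.005,0.0006,0],0.3],[[0,0,0],[0.01,0.0012,0],0.3],[[0,0,0],[0.01,0.0012,0],0.3]]'

```text
time: 16.55
tool_pos: [0.593, 0.1206, 0.0144]
tcp_rot: [-0.169, 2.749, 0.032]
wrist_force: [-17.2, -2.7, 8.7]
width: 0.348
```

```bash
python3 -c "
from h import *
for k in range(3):
    s=status.read_state();print(s['time'],s['wrist_force'],s['torque'],s['tool_pos']);
    read_camera('top')"
```

```text
16.55 [-17.2442  -2.6589   8.7463] [-0.1837  2.2305  0.1249] [0.593  0.1206 0.0144]
16.6 [-17.3502  -1.845    9.2434] [-0.1507  2.1972  0.0822] [0.593  0.1206 0.0144]
16.65 [-18.0754  -1.5844   8.8005] [-0.2187  2.1916  0.0916] [0.593  0.1206 0.0144]
```

move_arm --deltas '[[[0,0,0],[0.004,0.0005,0],0.3],[[0,0,0],[0.004,0.0005,0],0.3],[[0,0,0],[0.004,0.0005,0],0.3],[[0,0,0],[0.004,0.0005,0],0.3],[[0,0,0],[0.004,0.0005,0],0.3],[[0,0,0],[0.004,0.0005,0],0.3]]'

```text
time: 17.45
tool_pos: [0.5931, 0.1206, 0.0142]
tcp_rot: [-0.169, 2.749, 0.032]
wrist_force: [-17.8, -1.8, 10.1]
width: 0.349
```

```bash
python3 look.py; python3 -c "
from h import *
for k in range(3):
    s=status.read_state();print(s['time'],s['wrist_force'],s['torque'],s['tool_pos']);
    read_camera('top')"
```

```text
17.45 [ 0.1702  0.1827  2.2191 -0.0545  0.353  -1.4757] [0.5931 0.1206 0.0142] [-17.7853  -1.8171  10.0951] tcp dock [-0.0392 -0.0001]
spout 34 [0.6299 0.1263 0.1943] dock [-0.002  0.001]
body pts 180 max x 0.6920260437226902
pics/t_017.4.png
17.5 [-17.9093  -2.0713   9.6457] [-0.1728  2.3402  0.0797] [0.5931 0.1206 0.0142]
17.55 [-18.7864  -3.0457  10.3867] [-0.2058  2.2646  0.0611] [0.5931 0.1206 0.0142]
17.6 [-17.4021  -2.2957   9.7339] [-0.2069  2.2343  0.0503] [0.5931 0.1206 0.0142]
```

Pressed home at about 18.1 N against 10.3 N of drag, for about 1 s; the bottle axis is at dock x ≈ -2 mm. Now I'll withdraw and go round to the knob's right side.

move_arm --deltas '[[[0,0,0],[-0.03,-0.0037,0],0.3],[[0,0,0],[-0.08,-0.01,0],0.3],[[0,0,0],[-0.2,-0.025,0],0.3],[[0,0,0],[-0.45,-0.056,0.02],0.3],[[0,0,0],[-0.7,-0.087,0.1],0.3],[[0,0,0],[-0.99,-0.123,0.34],0.3],[[0,0,0],[-0.99,-0.123,0.34],1]]'

```text
time: 18.52
tool_pos: [0.5004, 0.1094, 0.0535]
tcp_rot: [-0.168, 2.733, 0.035]
wrist_force: [0.6, 0.4, 0.5]
width: 0.151
```

```bash
python3 - <<'E'
from h import *
s=status.read_state();print(s["tool_pos"],dock(s["tool_pos"]),s["wrist_force"])
p,d=read_camera("top");P=cloud("top",d).reshape(-1,3);D=np.array([dock(x) for x in P[:,:2]])
m=(P[:,2]>.15)&(P[:,2]<.205)&(np.hypot(*D.T)<.03);print("spout",m.sum(),D[m].mean(0),P[m,2].max())
m=(P[:,2]>.066)&(P[:,2]<.08)&(abs(D[:,0]+.05)<.02)&(abs(D[:,1]+.11)<.025);print("knob",m.sum(),D[m].mean(0),(D[m].min(0)+D[m].max(0))/2)
m=(P[:,2]>.045)&(P[:,2]<.09)&(np.hypot(*D.T)<.045);print("body circle",cv2.minEnclosingCircle(D[m].astype(np.float32)))
for q in ([-.145,-.155],[-.045,-.155]):print(q,world(q)-s["tool_pos"][:2])
cv2.imwrite("pics/t18.png",cv2.resize(p[130:320,160:360,::-1],None,fx=3,fy=3))
E
```

```text
[0.5004 0.1094 0.0535] [-0.1326  0.0002] [0.6217 0.3545 0.4588]
spout 84 [-0.0035  0.0011] 0.2012488127662898
knob 61 [-0.0494 -0.1096] [-0.0486 -0.1102]
body circle ((-0.0001822258927859366, 0.0008687007357366383), 0.03628949448466301)
[-0.145, -0.155] [ 0.0067 -0.1555]
[-0.045, -0.155] [ 0.106  -0.1432]
```

move_arm --deltas '[[[0,0,0],[0,-0.4,0],1],[[0,0,0],[0,-1,0],1],[[0,0,0],[0,-1,0],1]]'

```text
time: 18.95
tool_pos: [0.5017, 0.0054, 0.0517]
tcp_rot: [-0.159, 2.736, 0.031]
wrist_force: [-0.6, 0.1, 0.6]
width: 0.001
```

move_arm --deltas '[[[0,0,0],[0.03,-0.3,0],1],[[0,0,0],[0.067,-0.555,0],1],[[0,0,0],[0.067,-0.555,0],1]]'

```text
time: 19.32
tool_pos: [0.508, -0.0472, 0.0514]
tcp_rot: [-0.164, 2.737, 0.033]
wrist_force: [0.9, 0.0, -0.6]
width: 0.004
```

move_arm --deltas '[[[0,0,0],[0.4,0.05,0],1],[[0,0,0],[0.8,0.1,0],1],[[0,0,0],[0.98,0.12,0],1],[[0,0,0],[0.98,0.12,0],1]]'

```text
time: 19.82
tool_pos: [0.6054, -0.033, 0.0511]
tcp_rot: [-0.171, 2.738, 0.035]
wrist_force: [-0.4, -0.2, 1.1]
width: -0.004
```

```bash
python3 - <<'E'
from h import *
s=status.read_state();print(s["q"],s["tool_pos"],dock(s["tool_pos"]),s["wrist_force"],s["torque"],s["width"],turn(.123,.4,s["tcp_rot"]))
p,d=read_camera("top")
a=cv2.resize(p[130:320,200:400,::-1],None,fx=3,fy=3)
p,d=read_camera("scene");cv2.imwrite("pics/t19.png",cv2.resize(p[110:300,170:410,::-1],None,fx=3,fy=3))
E
```

```text
[-0.1579  0.1206  2.2042  0.2545  0.4446 -2.0625] [ 0.6054 -0.033   0.0511] [-0.0458 -0.1541] [-0.3837 -0.209   1.1254] [-0.0461  0.2221 -0.0246] -0.003657807237473516 [ 0.     -0.0007 -0.0009]
```

View pics/t19.png

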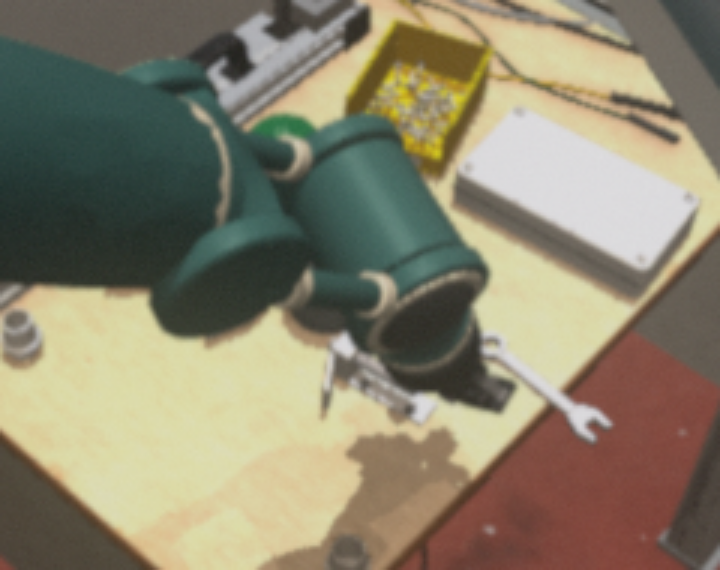

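The view shows the arm clear of everything: closed fingers (490,390) to the right of the bolt, and the bracket at (420,405).

move_arm --deltas '[[[0,0,0],[-0.006,0.05,0],1],[[0,0,0],[-0.012,0.1,0],1],[[0,0,0],[-0.019,0.15,0],1],[[0,0,0],[-0.025,0.2,0],1],[[0,0,0],[-0.031,0.25,0],1],[[0,0,0],[-0.037,0.3,0],1],[[0,0,0],[-0.043,0.35,0],1]]'

```text
time: 20.8
tool_pos: [0.6005, 0.0009, 0.0514]
tcp_rot: [-0.168, 2.737, 0.034]
wrist_force: [-1.1, -2.0, 0.8]
width: -0.003
```

move_arm --deltas '[[[0,0,0],[-0.006,0.05,0],1],[[0,0,0],[-0.012,0.1,0],1],[[0,0,0],[-0.019,0.15,0],1],[[0,0,0],[-0.025,0.2,0],1],[[0,0,0],[-0.028,0.23,0],1],[[0,0,0],[-0.031,0.25,0],1]]'

```text
time: 21.55
tool_pos: [0.5974, 0.0259, 0.0514]
tcp_rot: [-0.168, 2.737, 0.034]
wrist_force: [-0.1, -2.0, 1.3]
width: 0.0
```

```bash
cat > k.py <<'E'
from h import *
s=status.read_state();print(s["time"],s["tool_pos"],"dock",dock(s["tool_pos"]),s["wrist_force"],s["torque"])
p,d=read_camera("top");P=cloud("top",d).reshape(-1,3);D=np.array([dock(x) for x in P[:,:2]])
m=(P[:,2]>.18)&(P[:,2]<.205)&(np.hypot(*D.T)<.03);print("spout",m.sum(),D[m].mean(0) if m.any() else 0)
m=(P[:,2]>.03)&(P[:,2]<.083)&(abs(D[:,0]+.05)<.02)&(D[:,1]<-.03)&(D[:,1]>-.16);print("knob?",m.sum(),np.sort(D[m,1])[[5,-5]] if m.sum()>10 else 0)
cv2.imwrite("pics/k_%.1f.png"%s["time"],cv2.resize(p[130:260,190:360,::-1],None,fx=4,fy=4))
E
python3 k.py
```

```text
21.55 [0.5974 0.0259 0.0514] dock [-0.0465 -0.0946] [-0.1181 -2.0479  1.3387] [-0.2909  0.1621 -0.0855]
spout 39 [-0.0021  0.001 ]
knob? 108 [-0.0868 -0.0349]
```

move_arm --deltas '[[[0,0,0],[-0.002,0.015,0],1],[[0,0,0],[-0.004,0.03,0],1],[[0,0,0],[-0.006,0.045,0],1],[[0,0,0],[-0.007,0.06,0],1],[[0,0,0],[-0.009,0.075,0],1]]'

```text
time: 22.22
tool_pos: [0.5965, 0.0333, 0.0514]
tcp_rot: [-0.168, 2.737, 0.034]
wrist_force: [-0.1, -2.7, -0.1]
width: 0.0
```

move_arm --deltas '[[[0,0,0],[-0.001,0.01,0],1],[[0,0,0],[-0.002,0.02,0],1],[[0,0,0],[-0.002,0.02,0],1]]'

```text
time: 22.6
tool_pos: [0.5963, 0.035, 0.0514]
tcp_rot: [-0.168, 2.737, 0.033]
wrist_force: [-1.3, -3.7, 1.0]
width: 0.002
```

move_arm --deltas '[[[0,0,0],[-0.001,0.01,0],1],[[0,0,0],[-0.001,0.01,0],1]]'

```text
time: 22.85
tool_pos: [0.5963, 0.0352, 0.0514]
tcp_rot: [-0.168, 2.737, 0.032]
wrist_force: [-1.0, -8.7, 1.9]
width: -0.001
```

The hard stop was felt at TCP dock y = -85 mm, exactly where full travel was predicted. Now I'll back off the knob.

move_arm --deltas '[[[0,0,0],[0.006,-0.05,0],1],[[0,0,0],[0.025,-0.2,0],1],[[0,0,0],[0.06,-0.5,0],1],[[0,0,0],[0.06,-0.5,0],1]]'

```text
time: 23.35
tool_pos: [0.6026, -0.0148, 0.0515]
tcp_rot: [-0.164, 2.737, 0.034]
wrist_force: [-0.4, 0.7, 1.6]
width: -0.0
```

move_arm --deltas '[[[0,0,0],[-0.5,-0.06,0.05],1],[[0,0,0],[-0.99,-0.12,0.2],1],[[0,0,0],[-0.99,-0.12,0.5],1],[[0,0,0],[-0.99,-0.12,0.5],1]]'

```text
time: 23.85
tool_pos: [0.505, -0.0256, 0.1042]
tcp_rot: [-0.168, 2.732, 0.032]
wrist_force: [1.6, 1.2, 0.5]
width: -0.003
```

move_arm --deltas '[[[0,0,0],[-0.3,-0.3,0.3],1],[[0,0,0],[-0.6,-0.6,0.3],1],[[0,0,0],[-0.6,-0.6,0.3],1]]'

```text
time: 24.22
tool_pos: [0.4422, -0.0869, 0.1308]
tcp_rot: [-0.163, 2.738, 0.033]
wrist_force: [-0.4, 0.9, 0.2]
width: 0.002
```

```bash
python3 - <<'E'
from h import *
s=status.read_state();print(s["time"],s["tool_pos"],s["wrist_force"])
p,d=read_camera("top");P=cloud("top",d).reshape(-1,3);D=np.array([dock(x) for x in P[:,:2]])
m=(P[:,2]>.15)&(P[:,2]<.205)&(np.hypot(*D.T)<.03);print("spout",m.sum(),D[m].mean(0),P[m,2].max())
m=(P[:,2]>.045)&(P[:,2]<.09)&(np.hypot(*D.T)<.045);print("body",cv2.minEnclosingCircle(D[m].astype(np.float32)))
m=(P[:,2]>.066)&(P[:,2]<.08)&(abs(D[:,0]+.05)<.02)&(D[:,1]<-.045)&(D[:,1]>-.12);print("knob",m.sum(),D[m].mean(0),(D[m].min(0)+D[m].max(0))/2)
cv2.imwrite("pics/end.png",cv2.resize(p[100:320,150:390,::-1],None,fx=3.2,fy=2.7,interpolation=cv2.INTER_CUBIC))
E
```

```text
24.225 [ 0.4422 -0.0869  0.1308] [-0.4049  0.9077  0.2418]
spout 84 [-0.0036  0.0011] 0.20186128542661042
body ((-0.00015705081750638783, 0.0009603863582015038), 0.036220405250787735)
knob 62 [-0.0494 -0.0615] [-0.049  -0.0622]
```

View pics/end.png

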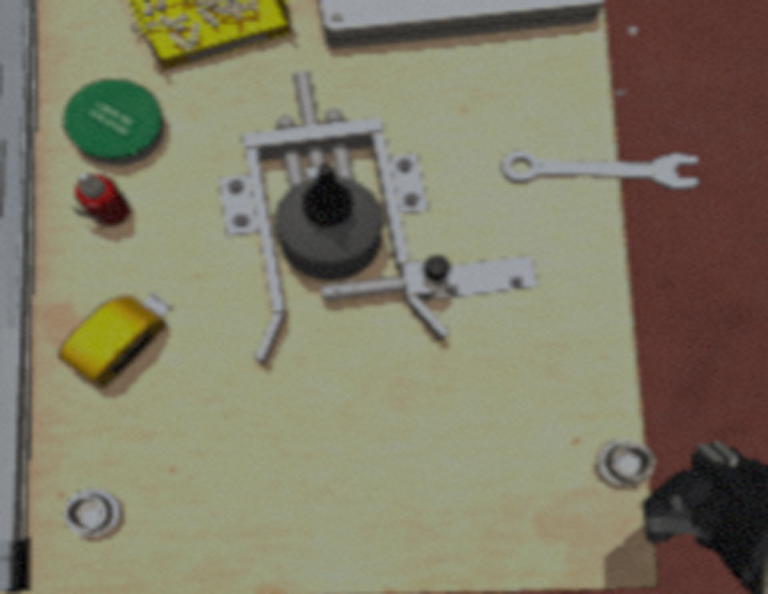

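The bottle is upright at (328,225) and home against both screws. The bolt is across behind it, from (325,293) to the knob at (437,268), the bystanders stand where they were, and the arm is clear at (700,500).

```bash
python3 -c "
from workcell import order
print(order.finish_job())"
```

```text
the job is handed in; nothing more can be done
None
```

The bottle is home in the dock with the bolt fully across behind it. I handed the job in at about 24 s.

- **Push in:** I slid the bottle into the dock with the two fingertips as a cradle, about 15–20 mm above the worktop. It pushed the depth stop back until it met the end screws.
- **Pressing home:** The push-in drag was about 10.3 N. I held it at about 18.1 N, roughly 7.8 N harder, for about 1 s.
- **Bolt:** I pushed the knob across until it hit its hard stop, at about 8.7 N, then withdrew.
- **Last checks:** The bottle is upright, with its spout tip about 0.20 m up. It did not move while the bolt was slid. Its axis is at dock x between 0 and -4 mm, depending on the measurement, and y about +1 mm. The knob is at dock y = -62 mm, which is full travel (0.055 m). The bystanders look unmoved in the picture, and the arm touches nothing.
- **Disagreements:** While pressing, force built up at only about 1.5–3 N per mm of commanded motion, not the 5 N per mm described. The fingertip stayed put in the push direction and slid down the bottle about 2 mm. The contact with both screws is judged from that stop and the final picture; I did not measure it separately.

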